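Gauge a silver strip on the bench micrometer

TASK

Gauge the long silver strip lying on the soldering board: lay it flat on the table of the upright bench micrometer, lengthways under the spindle, and slide it in gently until its end is home against the back stop. Then turn the ratchet knob on top clockwise (seen from above) until the spindle pinches the strip and the ratchet slips, let it slip through about a quarter turn and never more than half a turn in all, and leave the strip clamped there. Do not force the strip or the spindle, and leave the other things on the bench as they are.

Things in the scene. Friction and masses are not known exactly. Their poses are not given: they have to be found in the camera images.
- strip: The longest flat strip of rolled silver, hand sawn: 16 mm wide, 100 to 135 mm long and 3 to 6.5 mm thick (these two are not known better; the thickness is what is being gauged), about 100 g; starts lying flat on the soldering board (top of the board 14 mm above the bench). Origin: middle of its underside; x along its length, z up. The two ends are alike.
- micrometer: Upright bench micrometer, fixed. Origin on the bench straight below the spindle axis; z up, x inward from the open front to the back stop. Its measuring table (lapped steel) has its top 45 mm up and spans x -54 to +38, y -23 to +23 mm; in front of x -54 is bare bench. Grey base: 28 mm high, x -50 to +45, y -40 to +96 mm.
- bridge_mid (a point): Middle of the top of the micrometer's arm, 110 mm up. Column (28 mm thick, 125 mm high, with a 43 mm clamp ring) at the micrometer's x 0, y +66 mm; from it the arm with readout reaches over the table to the spindle: x -22 to +22, y -17 to +108 mm, heights 75 to 115 mm. Above 125 mm there are only thimble and ratchet knob, within 11 mm of the spindle axis.
- back_stop: Dark steel lip across the rear of the measuring table, 34 mm wide and 12 mm high above it. Origin: that of the micrometer; the face that the strip's end meets is at x = +25 mm in that frame, square to x, so the spindle measures 25 mm from the strip's end. It is rigid: a strip that meets it faster than about 20 mm/s rings with 25 N or more.
- spindle: The spindle, a non-rotating steel rod 8 mm thick that moves straight down as the head is turned. Origin: centre of its flat lower tip. It starts 7.5 to 10 mm above the measuring table.
- ratchet_grip (a point): Point on the axis of the ratchet knob, 6 mm below its top. The knob, topmost on the micrometer, is a knurled upright steel cylinder 18 mm in diameter, from 174 to 200 mm above the bench. It turns about the upright axis, stays at its height and stays where it is let go, so it can be turned in several grasps; pressing down on it moves nothing.
- thimble: Steel thimble right below the knob, 22 mm in diameter, 132 to 170 mm above the bench (origin at its foot, on the axis). Turned by the knob through the ratchet; one whole turn clockwise from above lowers the spindle 10 mm. Free turning takes about 0.02 Nm; the ratchet slips at about 0.044 Nm, the spindle then pinching with some 15 N. Turning the thimble itself bypasses the ratchet.
- ratchet (a joint): How far the ratchet knob has slipped on the thimble, rad: 0 at the start, stays as it is while the thimble turns along with the knob, grows while the ratchet slips clockwise; it does not slip the other way below 0.
- board: Pale soldering board, fixed, 220 x 170 x 14 mm. Origin: middle of its underside; z up.
- offcut: Bystander: a shorter strip of the same width lying on the board, about 72 mm long. Origin: middle of its underside.
- band: Bystander: a plain ring band on the board, 22 mm outside, 6 mm high. Origin: middle of its underside.
- charcoal: Bystander: a black charcoal block 105 x 65 x 32 mm. Origin: middle of its underside.
- tin_a: Bystander: a small open round aluminium tin, 45 mm across, 30 mm high. Origin: middle of its underside.
- tin_b: Bystander: another such tin, 45 mm across, 30 mm high. Origin: middle of its underside.
- dish: Bystander: a low brass-rimmed dish, 64 mm across, 10 mm high. Origin: middle of its underside.
- tweezers: Bystander: steel tweezers 145 mm long, about 10 mm high. Origin: near their middle, on the bench.

How it is judged:
By the outcome, as a careful person would: the job done as asked, in the order asked, and still so for the second after the job is handed in, with the robot touching nothing.
It also fails if it takes over 72 s, if anything falls off the work surface, if the arm or the gripper's body presses on something with over 40 N, if the wrist force passes 120 N, or if a joint passes its speed limit or range.

ROBOT

A 6-joint arm with a two-finger parallel gripper is mounted at the origin on the work surface. World frame = base frame: x ahead of the robot, y to its left, z up, the work surface at z = 0. Lengths are in m, angles in rad, forces in N, time in s.
With the tool pointing down it reaches from about 0.275 to 0.75 m from the base axis. Payload 10.2 kg.
Tool frame: the origin (TCP) lies at the very end of the fingers, on their centre line; the grasp point (between the pads) lies r.pinch_z behind it (r.pinch_z is the distance from the TCP to the grasp point, in m); z points along the fingers, y is the line along which they close (so a half turn about z gives the same grasp; the last joint's range is limited). The gripper opens to 88 mm and grips with 3 to 60 N. Pads are 18 mm wide; open, the fingers measure 123 mm over their backs; the gripper's body (75 mm by 187 mm) begins 45 mm behind the grasp point.
Start: joints at [-1.364, 0.313, 1.498, -0, 1.331, -0.223], TCP at [0.219, -0.477, 0.239] pointing down, gripper open.
Joint ranges: [-2.94, 2.94], [-0.97, 2.17], [0.19, 2.56], [-1.23, 4.37], [0.02, 3.11], [-2.88, 2.88]. Speed limits (rad/s): [2.39, 2.39, 3.01, 3.14, 3.14, 3.14].

INTERFACE

Orientations are given as a 3x3 rotation matrix whose columns are the frame's x, y, z axes.
In Python, from cell import sensors, optics, r, finder gives the robot as it stands.
- The arm moves only by the tool arm_command, never from a script. Its argument "moves" is a list of rows, each a list of 3 entries, a list of its own where there are three numbers: the turn, a rotation vector about the tool's x, y, z in degrees, then the shift along the tool's x, y, z in mm, then the opening, from 0 (shut) to 1 (fully open). In form: [[[ax, ay, az], [tx, ty, tz], hand], ...]. A call has 1 to 5 rows; each row is the pose to reach, as a shift and turn from the pose commanded when the call began, along the tool's axes at that moment; what a row does not reach only later rows make up. A row lasts 1/8 s, in which the tool goes at most 62.5 mm and 10.7 degrees, less where a joint would pass 70% of its speed; a pose out of reach is approached as far as the arm can. A call with a gripper value outside its range is refused whole. The fingers move at their own pace and stop on an object; the grip force is fixed at half the most. Time passes only in rows, so rows that repeat a pose let the fingers close. It gives the time, the measured TCP pose, the force, the opening and the grip force at its end, in the units of the state.
- sensors.get_state(): the state, without advancing time (a new reading comes with each control period).
- optics.get_image(name): name is "scene" or "top"; returns a dict with "img" (400x640x3 uint8, red, green, blue), "depth" (400x640 float32, m along the optical axis (not along the pixel's ray), 0 where there is no reading), "fx", "fy", "cx", "cy" (pixels), "R" (3x3) and "t" (3): a world point X has camera coordinates R X + t. Camera axes: x right, y down, z forward; pixel columns grow to the right and rows downward; lengths in m; the calibration is good to about 2 mm. A picture is of the moment at which its call begins.
- r.hand_in(): hands the job in; it is judged then, once.
Trained networks look in a picture, given as the dict that the camera call returned (one of the last four; its "shot" number tells which), for a name from the list of things; names that differ only in an ending like _2 or _b are one class to them, and where a whole thing is asked for, a point or a joint stands for the part that bears it (a point fixed in the world has none). Each returns a list of dicts, best first, with "score" (0 to 1); they miss things now and then, are a little off and sometimes report something else, mostly with a low value. They report only what shows in the picture. A call takes as long as a camera call.
- finder.trace(query, picture): "pixels" (400x640 bool, what is visible of it) and "rect" ([left, top, right, bottom] in pixels, round what is visible of it).
The state is a dict: "clock": time; "joints": joint angles; "qd": joint speeds; "effort": joint torques, N m; "eef_pos": TCP position; "ee_rot": TCP orientation; "force": force on the tool from outside, world axes, zero at the start; "wrist_torque": the same for the moment, N m; "width": finger opening in m; "grasp_force": force on a finger pad.
Only numpy, scipy, OpenCV 4.12 (cv2) and the standard library are available. Lean on these libraries where they do the work, as an engineer would, in place of code of your own. Each camera call takes 0.05 s, during which the arm holds its last target. There are 200 camera calls.

## Working session

There is one attempt and no reset: what is moved stays moved. The work goes in short steps, Python scripts to look and compute and a tool call to move; the robot and the scene stay as the last step left them, time stands still between calls to the robot, and variables do not carry over. Pictures are saved under pics/ and viewed, at most 10 in all, crops included, and the job is handed in when it is done.

Besides the shell and the picture viewer there is one more tool, called in YAML: its name, and indented under it one key for each argument. arm_command: Moves the arm, as the interface text tells. Its arguments: {"type":"object","properties":{"moves":{"type":"array","items":{"type":"array"}}},"required":["moves"]}

```bash
mkdir -p pics; cat > h.py <<'E'
import numpy as np, cv2
from cell import sensors, optics, r, finder
def pts(p, mask):
    d=p["depth"]; v,u=np.nonzero(mask&(d>0)); z=d[v,u]
    c=np.stack([(u-p["cx"])/p["fx"]*z,(v-p["cy"])/p["fy"]*z,z],1)
    return (c-p["t"])@p["R"]
def save(p,n,box=None,s=1):
    im=p["img"][:,:,::-1]
    if box: im=im[box[1]:box[3],box[0]:box[2]]
    cv2.imwrite("pics/"+n,cv2.resize(im,None,fx=s,fy=s,interpolation=cv2.INTER_CUBIC))
E
python3 - <<'E'
from h import *
print(r.pinch_z, sensors.get_state())
for n in("top","scene"):
    p=optics.get_image(n); save(p,n+"0.png")
    print(n,"cam",-p["R"].T@p["t"],p["R"][2],p["fx"])
    for q in("strip","micrometer","back_stop","spindle","ratchet_grip","thimble","offcut","board","charcoal","tin_a","dish","tweezers","band"):
        for o in finder.trace(q,p)[:2]:
            P=pts(p,o["pixels"])
            if len(P)<5: print(q,"few");continue
            xy=np.float32(P[:,:2]); rc=cv2.minAreaRect(xy)
            print(q,round(o["score"],2),o["rect"],len(P),"med",P.mean(0).round(4),"z",np.percentile(P[:,2],[5,50,95]).round(4),"rect",np.round(rc[0],4),np.round(rc[1],4),round(rc[2],1))
E
```

```text
0.0187 {'clock': 0.0, 'joints': array([-1.36438294e+00,  3.13417168e-01,  1.49841666e+00,  6.90000271e-06,
        1.33100919e+00, -2.23453861e-01]), 'qd': array([-4.03067500e-04, -2.55698260e-04,  8.00370058e-05, -6.22885121e-04,
       -1.99203737e-04,  1.12584689e-03]), 'effort': array([-5.95536021e-04, -4.02209759e+01, -2.52266854e+01,  6.93968637e-02,
        3.52312729e-02, -9.22871482e-05]), 'eef_pos': array([ 0.21870752, -0.47700825,  0.23818556]), 'ee_rot': array([[ 9.09021802e-01,  4.16748486e-01, -2.49702589e-04],
       [ 4.16748465e-01, -9.09021021e-01,  1.22519464e-03],
       [ 2.83613108e-04, -1.21779181e-03, -9.99999218e-01]]), 'force': array([-0.32847483,  0.27959198, -0.44884836]), 'wrist_torque': array([-0.00117613, -0.00714903, -0.00818885]), 'grasp_force': 0.0, 'width': 0.0880133238977753}
top cam [0.43378162 0.03256836 1.18485241] [ 0.13868377 -0.01311651 -0.99024985] 442.5245884108669
strip 0.71 [436.7, 197.5, 450.7, 245.1] 298 med [ 0.5406 -0.3133  0.0176] z [0.0134 0.0179 0.0214] rect [ 0.5416 -0.3142] [0.0185 0.1246] 80.7
micrometer 0.75 [256.0, 183.6, 315.
[... 2930 characters left out ...]
274.5, 286.4, 297.7, 313.9] 450 med [ 0.7212 -0.0961  0.0223] z [0.0067 0.0237 0.0306] rect [ 0.7139 -0.0898] [0.0448 0.0629] 45.1
tin_a 0.68 [262.1, 179.1, 279.9, 200.0] 288 med [ 0.4144 -0.0335  0.0217] z [0.007  0.0232 0.0309] rect [ 0.4111 -0.032 ] [0.0447 0.0422] 10.8
dish 0.58 [371.4, 150.2, 397.9, 170.7] 349 med [0.408  0.2798 0.0056] z [0.0011 0.0052 0.0111] rect [0.4086 0.2798] [0.0595 0.0636] 28.1
tweezers 0.83 [402.9, 192.6, 459.9, 198.0] 200 med [0.5483 0.3228 0.0047] z [-0.0003  0.0048  0.0092] rect [0.5529 0.3334] [0.1364 0.0203] 70.9
tweezers 0.33 [200.8, 241.8, 210.0, 268.7] 220 med [ 0.5501 -0.2334  0.0183] z [0.0149 0.0187 0.021 ] rect [ 0.5487 -0.2336] [0.0186 0.0755] 72.1
```

```bash
python3 - <<'E'
from h import *
a=cv2.imread("pics/top0.png"); b=cv2.imread("pics/scene0.png")
A=cv2.resize(a[110:290,190:480],None,fx=2.75,fy=2.75,interpolation=2)[:,:800]
cv2.imwrite("pics/t1.png",A)
cv2.imwrite("pics/s1.png",cv2.resize(b[155:315,135:420],None,fx=2.8,fy=2.8,interpolation=2))
E
```

```text
(no output)
```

View pics/t1.png

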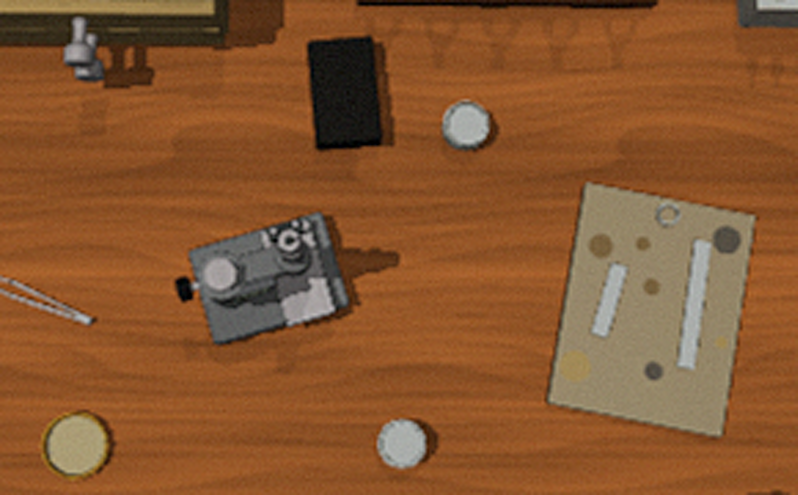

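View pics/s1.png

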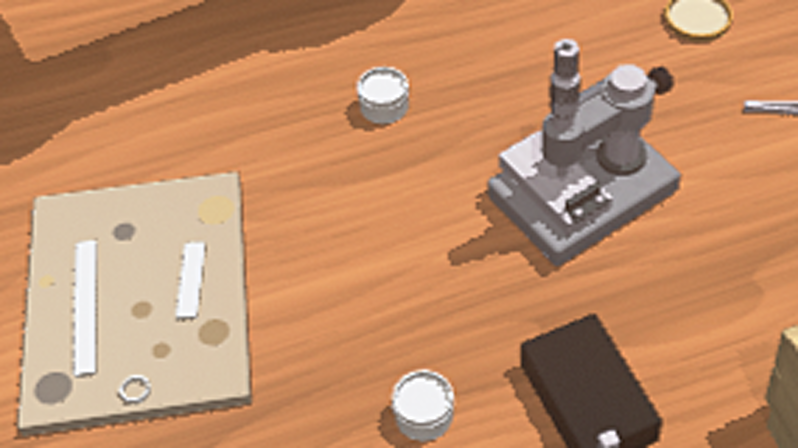

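```bash
cat > fit.py <<'E'
from h import *
from scipy.optimize import minimize
def allpts(p):
    d=p["depth"]; g=cv2.morphologyEx(d,cv2.MORPH_GRADIENT,np.ones((3,3)))
    return pts(p,(g<0.02))
if __name__=="__main__":
  B=[]
  for n in("top","scene"):
    p=optics.get_image(n); Q=allpts(p); Pf=pts(p,np.ones(p["depth"].shape,bool))
    Q=Q[np.hypot(Q[:,0]-.574,Q[:,1]-.07)<.15]
    K=Pf[(np.hypot(Pf[:,0]-.574,Pf[:,1]-.07)<.02)&(Pf[:,2]>.192)]
    print(n,"knob",len(K),K.mean(0).round(4),cv2.minEnclosingCircle(np.float32(K[:,:2])))
    for lo,hi,c in((.020,.036,(-2.5,28)),(.040,.052,(-8,0))):
        S=Q[(Q[:,2]>lo)&(Q[:,2]<hi)]
        # keep the main blob on a 3 mm grid
        rc=cv2.minAreaRect(np.float32(S[:,:2])); print(lo,len(S),"z",np.median(S[:,2]).round(4),np.round(rc[0],4),np.round(rc[1],4),round(rc[2],1))
        B.append((S[:,:2],lo<.03))
    s=finder.trace("strip",p)[0]; P=pts(p,s["pixels"]); P=P[P[:,2]>.013]
    m=P.mean(0); w,v=np.linalg.eigh(np.cov(P[:,:2].T)); d=v[:,1]*np.sign(v[0,1])
    a=(P[:,:2]-m[:2])@d; print("strip",m.round(4),"yaw",np.degrees(np.arctan2(d[1],d[0])).round(1),"ext",np.percentile(a,[0,1,99,100]).round(4), "board z", )
  def cost(q,full=False):
    c,s=np.cos(q[2]),np.sin(q[2]); t=0
    for S,base in B:
        X=(S-q[:2]); x=X@[c,s]*1e3; y=X@[-s,c]*1e3
        lx,hx,ly,hy=(-50,45,-40,96) if base else (-54,38,-23,23)
        ox=np.maximum(np.maximum(lx-x,x-hx),0); oy=np.maximum(np.maximum(ly-y,y-hy),0)
        t+=np.minimum(np.hypot(ox,oy),6).sum()
    return t
  best=min((minimize(cost,[.574,.0705,np.radians(a)],method="Nelder-Mead",options=dict(initial_simplex=[[.574,.0705,np.radians(a)],[.58,.0705,np.radians(a)],[.574,.076,np.radians(a)],[.574,.0705,np.radians(a+4)]])) for a in(12,16,20)),key=lambda o:o.fun)
  print("mic",best.x[:2].round(4),np.degrees(best.x[2]).round(2),best.fun)
E
python3 fit.py
```

```text
top knob 56 [0.5763 0.0703 0.1985] ((0.5766884088516235, 0.07062754780054092), 0.009342286735773087)
0.02 634 z 0.028 [0.6014 0.0651] [0.1379 0.2458] 48.2
0.04 271 z 0.0447 [0.57  0.069] [0.0899 0.0445] 15.6
strip [ 0.5422 -0.3135  0.0177] yaw -9.9 ext [-0.0621 -0.0603  0.0606  0.0621] board z
scene knob 68 [0.5801 0.0687 0.1994] ((0.5785685777664185, 0.0697234645485878), 0.010130668990314007)
0.02 994 z 0.0289 [0.6314 0.0858] [0.1516 0.189 ] 82.9
0.04 471 z 0.0459 [0.5679 0.0886] [0.0915 0.0902] 16.5
strip [ 0.5461 -0.315   0.0195] yaw -9.4 ext [-0.0653 -0.0623  0.0582  0.0621] board z
mic [0.5802 0.0694] 17.22 1723.2791676339089
```

```bash
cat >> h.py <<'E'
MIC=np.array([.5775,.0705]); YAW=16.0
def mic(x,y=0):
    c,s=np.cos(np.radians(YAW)),np.sin(np.radians(YAW)); return MIC+np.array([c*x-s*y,s*x+c*y])/1e3
def go(x,y,z,yaw):
    from scipy.spatial.transform import Rotation as Ro
    s=sensors.get_state(); R=s["ee_rot"]; a=np.radians(yaw); c,n=np.cos(a),np.sin(a)
    T=np.array([[c,n,0],[n,-c,0],[0,0,-1]])
    print("t",round(s["clock"],2),"turn",np.degrees(Ro.from_matrix(R.T@T).as_rotvec()).round(1),"shift",(R.T@(np.array([x,y,z])-s["eef_pos"])*1e3).round(1),"j6",s["joints"][5].round(2))
E
python3 -c "
from h import *
go(.5095,-.3083,.08,-9.6)"
```

```text
t 1.6 turn [-0.   0.  34.2] shift [334.7 -32.4 158.7] j6 -0.22
```

arm_command:
  moves:
    - [[0,0,34.2],[335,-32,90],0.5]
    - [[0,0,34.2],[335,-32,90],0.5]
    - [[0,0,34.2],[335,-32,158],0.5]
    - [[0,0,34.2],[335,-32,158],0.5]
    - [[0,0,34.2],[335,-32,158],0.5]

```text
clock: 2.22
eef_pos: [0.4535, -0.3415, 0.118]
ee_rot: [[0.986, -0.167, 0.0], [-0.167, -0.986, -0.001], [0.0, 0.0, -1.0]]
force: [0.4, -0.2, 0.4]
width: 0.0443
grasp_force: 0.0
```

```bash
python3 -c "
from h import *
go(.5095,-.3083,.035,-9.6)"
```

```text
t 2.23 turn [ 0. -0. -0.] shift [ 49.6 -42.1  83. ] j6 0.89
```

arm_command:
  moves:
    - [[0,0,0],[50,-42,60],0.5]
    - [[0,0,0],[50,-42,83],0.5]
    - [[0,0,0],[50,-42,83],0.5]
    - [[0,0,0],[50,-42,83],0.5]

```text
clock: 2.72
eef_pos: [0.5083, -0.3105, 0.0374]
ee_rot: [[0.986, -0.167, 0.001], [-0.167, -0.986, -0.002], [0.002, 0.001, -1.0]]
force: [0.4, -0.8, 0.2]
width: 0.0444
grasp_force: 0.0
```

```bash
python3 - <<'E'
from h import *
go(.5095,-.3083,.0155,-9.6)
p=optics.get_image("scene"); save(p,"s2.png",(120,190,270,320),5)
E
```

```text
t 2.73 turn [ 0.1 -0.1 -0. ] shift [ 0.8 -2.4 21.9] j6 0.99
```

View pics/s2.png

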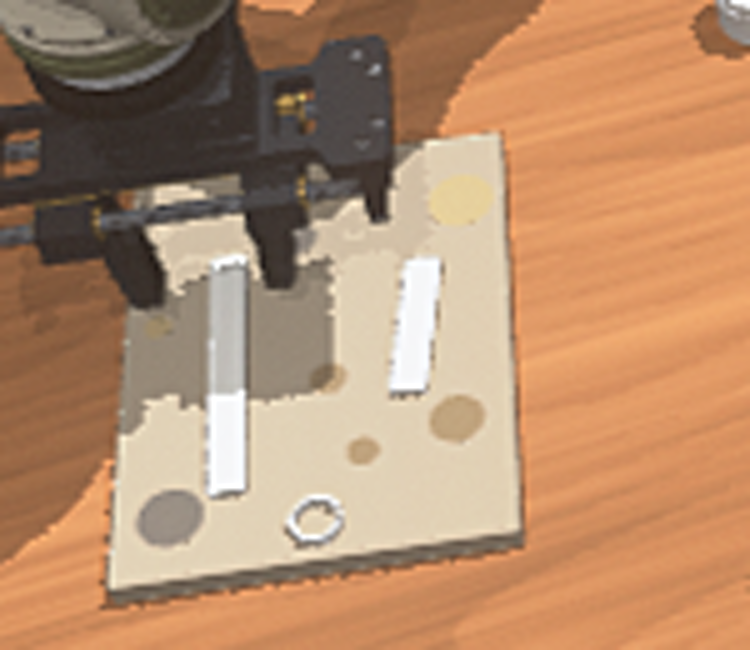

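arm_command:
  moves:
    - [[0,0,0],[0.8,-2.4,12],0.5]
    - [[0,0,0],[0.8,-2.4,18],0.5]
    - [[0,0,0],[0.8,-2.4,21],0.5]
    - [[0,0,0],[0.8,-2.4,21.5],0.5]
    - [[0,0,0],[0.8,-2.4,21.5],0.5]

```text
clock: 3.4
eef_pos: [0.5094, -0.3072, 0.0145]
ee_rot: [[0.986, -0.166, -0.0], [-0.166, -0.986, -0.0], [-0.0, 0.0, -1.0]]
force: [-1.0, 0.9, 3.2]
width: 0.044
grasp_force: 1.5
```

arm_command:
  moves:
    - [[0,0,0],[0,0,-1],0.5]
    - [[0,0,0],[0,0,-1],0]
    - [[0,0,0],[0,0,-1],0]
    - [[0,0,0],[0,0,-1],0]
    - [[0,0,0],[0,0,-1],0]

```text
clock: 4.03
eef_pos: [0.5095, -0.3071, 0.0152]
ee_rot: [[0.986, -0.166, -0.0], [-0.166, -0.986, 0.0], [-0.0, -0.0, -1.0]]
force: [-0.3, 0.3, -1.0]
width: 0.0151
grasp_force: 29.9
```

arm_command:
  moves:
    - [[0,0,0],[0,0,-15],0]
    - [[0,0,0],[0,0,-45],0]
    - [[0,0,0],[0,0,-80],0]
    - [[0,0,0],[0,0,-80],0]

```text
clock: 4.53
eef_pos: [0.5105, -0.308, 0.0984]
ee_rot: [[0.986, -0.166, 0.004], [-0.166, -0.986, -0.004], [0.005, 0.003, -1.0]]
force: [1.1, 0.1, -1.3]
width: 0.0153
grasp_force: 29.9
```

```bash
python3 - <<'E'
from h import *
s=sensors.get_state(); print(s["force"].round(2),s["wrist_torque"].round(3),s["width"])
print(mic(-150)); go(*mic(-150),.09,YAW)
for n in("scene","top"):
    p=optics.get_image(n)
    for o in finder.trace("strip",p)[:2]:
        P=pts(p,o["pixels"]); m=P.mean(0); _,_,v=np.linalg.svd(P-m,full_matrices=False); d=v[0]*np.sign(v[0,0]); a=(P-m)@d
        print(n,o["score"],len(P),m.round(4),d.round(3),"ends",(m+d*np.percentile(a,1)).round(4),(m+d*np.percentile(a,99)).round(4))
E
```

```text
[ 1.12  0.09 -1.29] [-0.002  0.05  -0.01 ] 0.015292720214443216
[0.43331075 0.0291544 ]
t 4.53 turn [  0.2  -0.2 -25.6] shift [-132.3 -319.6    6.8] j6 1.0
scene 0.79 341 [ 0.5559 -0.316   0.1025] [ 0.988 -0.157 -0.005] ends [ 0.4913 -0.3057  0.1028] [ 0.6068 -0.3241  0.1023]
scene 0.56 120 [0.6087 0.0785 0.0513] [ 0.264 -0.962  0.07 ] ends [0.6044 0.0942 0.0502] [0.6129 0.0632 0.0525]
top 0.58 77 [0.6068 0.0817 0.0624] [ 0.187  0.062 -0.98 ] ends [0.5807 0.073  0.1994] [ 0.6196  0.086  -0.0047]
top 0.52 117 [ 0.5805 -0.3135  0.1068] [ 0.171 -0.291 -0.942] ends [ 0.5387 -0.2422  0.3378] [ 0.5979 -0.3431  0.0111]
```

```bash
python3 - <<'E'
from h import *
go(*mic(-162),.09,YAW)
E
```

```text
t 4.72 turn [ -0.1   0.1 -25.6] shift [-141.3 -313.4    4.7] j6 1.0
```

arm_command:
  moves:
    - [[0,0,-6],[-20,-40,4],0]
    - [[0,0,-12],[-70,-150,4],0]
    - [[0,0,-20],[-120,-260,4],0]
    - [[0,0,-25.6],[-141,-313,4],0]
    - [[0,0,-25.6],[-141,-313,4],0]

```text
clock: 5.35
eef_pos: [0.433, -0.0204, 0.0906]
ee_rot: [[0.961, 0.277, -0.001], [0.277, -0.961, 0.001], [-0.001, -0.001, -1.0]]
force: [0.7, 1.0, -1.2]
width: 0.0147
grasp_force: 29.9
```

arm_command:
  moves:
    - [[0,0,0],[0,0,0],0]

```text
clock: 5.48
eef_pos: [0.4325, -0.019, 0.0905]
ee_rot: [[0.96, 0.281, -0.003], [0.281, -0.96, 0.001], [-0.002, -0.002, -1.0]]
force: [0.4, -0.4, -0.9]
width: 0.0151
grasp_force: 29.9
```

```bash
python3 - <<'E'
from h import *
go(*mic(-162),.09,YAW)
E
```

```text
t 5.47 turn [-0.1  0.1  0.3] shift [  2.3 -46.1   0.6] j6 0.97
```

arm_command:
  moves:
    - [[0,0,0.3],[2,-30,10],0]
    - [[0,0,0.3],[2,-46,25],0]
    - [[0,0,0.3],[2,-46,34],0]
    - [[0,0,0.3],[2,-46,34],0]

```text
clock: 5.98
eef_pos: [0.4235, 0.0217, 0.0567]
ee_rot: [[0.963, 0.27, -0.001], [0.27, -0.963, 0.0], [-0.001, -0.0, -1.0]]
force: [0.9, -0.3, -0.4]
width: 0.0151
grasp_force: 29.9
```

```bash
python3 - <<'E'
from h import *
for n in("scene","top"):
    p=optics.get_image(n); save(p,n+"3.png",(240,150,400,270),5)
    for o in finder.trace("strip",p)[:1]:
        P=pts(p,o["pixels"]); m=P.mean(0); _,_,v=np.linalg.svd(P-m,full_matrices=False); d=v[0]*np.sign(v[0,0]); a=(P-m)@d
        print(n,o["score"],o["rect"],len(P),m.round(4),d.round(3),"ends",(m+d*np.percentile(a,1)).round(4),(m+d*np.percentile(a,99)).round(4))
go(*mic(-117),.050,YAW); print(sensors.get_state()["eef_pos"])
E
```

```text
scene 0.5 [293.0, 170.6, 319.7, 203.8] 248 [0.4685 0.0342 0.0569] [0.972 0.149 0.183] ends [0.3841 0.0212 0.041 ] [0.5172 0.0417 0.066 ]
top 0.46 [303.4, 228.9, 314.3, 243.1] 83 [0.4993 0.0421 0.0599] [ 0.959  0.28  -0.034] ends [0.4811 0.0368 0.0605] [0.5163 0.047  0.0593]
t 6.17 turn [ 0.  -0.  -0.3] shift [44.  -4.6  7.6] j6 1.07
[0.42388625 0.02193052 0.05760825]
```

View pics/top3.png

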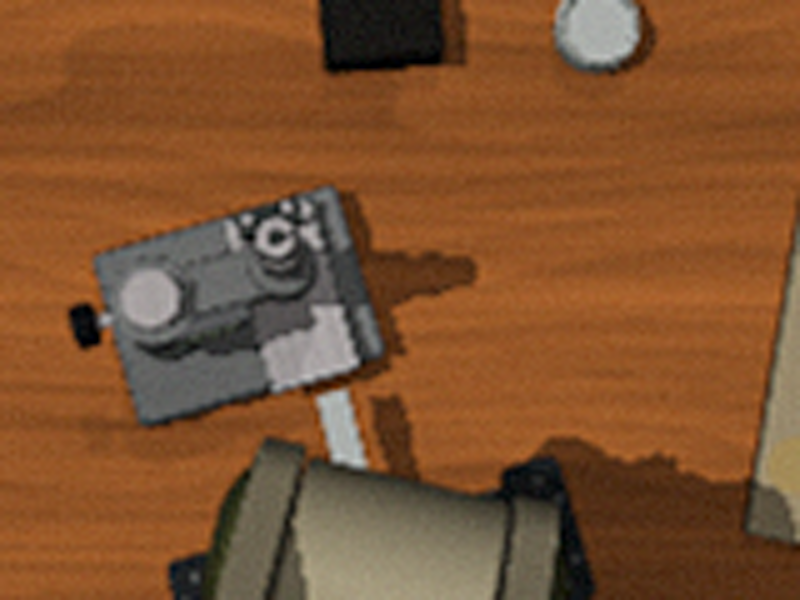

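View pics/scene3.png

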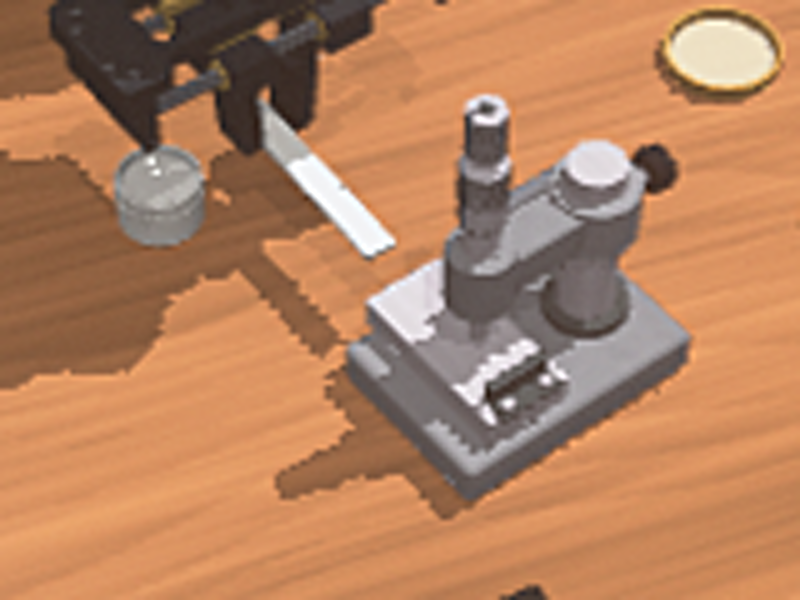

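arm_command:
  moves:
    - [[0,0,-0.3],[10,-4.6,2],0]
    - [[0,0,-0.3],[30,-4.6,5],0]
    - [[0,0,-0.3],[44,-4.6,7],0]
    - [[0,0,-0.3],[44,-4.6,8.5],0]
    - [[0,0,-0.3],[44,-4.6,8.5],0]

```text
clock: 6.8
eef_pos: [0.4641, 0.0391, 0.0486]
ee_rot: [[0.961, 0.276, -0.001], [0.276, -0.961, 0.0], [-0.001, -0.0, -1.0]]
force: [-0.2, -0.3, -0.3]
width: 0.015
grasp_force: 29.9
```

```bash
python3 - <<'E'
from h import *
go(*mic(-117),.0465,YAW);s=sensors.get_state(); print(s["eef_pos"],s["force"],s["wrist_torque"])
E
```

```text
t 6.8 turn [-0.  0.  0.] shift [0.6 1.  2.1] j6 1.12
[0.46412714 0.03905324 0.04857826] [-0.17470239 -0.32552007 -0.31809147] [-0.06352816  0.04690227 -0.07397535]
```

Lower gently until touch.

arm_command:
  moves:
    - [[0,0,0],[0.6,1,1],0]
    - [[0,0,0],[0.6,1,2],0]
    - [[0,0,0],[0.6,1,2.3],0]
    - [[0,0,0],[0.6,1,2.3],0]

```text
clock: 7.3
eef_pos: [0.4654, 0.0381, 0.0465]
ee_rot: [[0.961, 0.276, 0.0], [0.276, -0.961, 0.0], [0.0, -0.0, -1.0]]
force: [0.4, -0.9, -1.0]
width: 0.0151
grasp_force: 29.9
```

```bash
python3 - <<'E'
from h import *
go(*mic(-82),.0465,YAW);s=sensors.get_state(); print(s["eef_pos"],s["force"],s["wrist_torque"])
E
```

```text
t 7.3 turn [-0. -0.  0.] shift [34.7 -0.2 -0. ] j6 1.12
[0.46536992 0.03809684 0.04649442] [ 0.41802339 -0.89971028 -1.03591654] [ 0.01986697  0.02770944 -0.01002231]
```

arm_command:
  moves:
    - [[0,0,0],[0,-0.2,0.5],0]
    - [[0,0,0],[7,-0.2,0.5],0]
    - [[0,0,0],[15,-0.2,0.5],0]
    - [[0,0,0],[22,-0.2,0.5],0]
    - [[0,0,0],[27,-0.2,0.5],0]

```text
clock: 7.92
eef_pos: [0.4918, 0.0459, 0.0459]
ee_rot: [[0.961, 0.276, -0.0], [0.276, -0.961, -0.0], [-0.0, -0.0, -1.0]]
force: [-0.6, -0.3, -0.4]
width: 0.0153
grasp_force: 29.9
```

```bash
python3 - <<'E'
from h import *
go(*mic(-72),.046,YAW);s=sensors.get_state(); print(s["eef_pos"],s["force"],s["wrist_torque"])
E
```

```text
t 7.92 turn [-0.  0.  0.] shift [17.2  0.  -0.1] j6 1.15
[0.4917765  0.04593796 0.04593217] [-0.62181717 -0.26129726 -0.39230448] [-0.02236123  0.11207884 -0.03050842]
```

arm_command:
  moves:
    - [[0,0,0],[1.5,0,0.2],0]
    - [[0,0,0],[3,0,0.4],0]
    - [[0,0,0],[4.5,0,0.5],0]
    - [[0,0,0],[6,0,0.5],0]
    - [[0,0,0],[7.5,0,0.5],0]

```text
clock: 8.55
eef_pos: [0.4986, 0.0478, 0.0455]
ee_rot: [[0.961, 0.276, -0.0], [0.276, -0.961, -0.0], [-0.0, 0.0, -1.0]]
force: [-1.8, 0.1, 3.2]
width: 0.0153
grasp_force: 29.9
```

arm_command:
  moves:
    - [[0,0,0],[1,0,0],0]
    - [[0,0,0],[2,0,0],0]
    - [[0,0,0],[3,0,0],0]
    - [[0,0,0],[4,0,0],0]

```text
clock: 9.05
eef_pos: [0.5024, 0.049, 0.0455]
ee_rot: [[0.961, 0.276, -0.0], [0.276, -0.961, -0.0], [-0.0, 0.0, -1.0]]
force: [-3.2, -0.2, 4.5]
width: 0.015
grasp_force: 29.9
```

```bash
python3 - <<'E'
from h import *
go(*mic(-72),.046,YAW);s=sensors.get_state(); print(s["eef_pos"],s["force"],s["wrist_torque"])
E
```

```text
t 9.05 turn [0. 0. 0.] shift [ 6.1  0.  -0.5] j6 1.16
[0.50238846 0.04896908 0.04550064] [-3.17694485 -0.23974612  4.48096722] [-0.07449798  0.38400577  0.04813391]
```

arm_command:
  moves:
    - [[0,0,0],[1,0,-0.2],0]
    - [[0,0,0],[2,0,-0.2],0]
    - [[0,0,0],[3,0,-0.2],0]

```text
clock: 9.43
eef_pos: [0.5053, 0.0498, 0.0457]
ee_rot: [[0.961, 0.276, -0.0], [0.276, -0.961, 0.0], [-0.0, -0.0, -1.0]]
force: [-3.2, -0.3, 4.6]
width: 0.0151
grasp_force: 29.9
```

arm_command:
  moves:
    - [[0,0,0],[0.8,0,0],0]
    - [[0,0,0],[1.6,0,0],0]

```text
clock: 9.68
eef_pos: [0.5068, 0.0502, 0.0457]
ee_rot: [[0.961, 0.276, -0.0], [0.276, -0.961, 0.0], [-0.0, -0.0, -1.0]]
force: [-3.4, -1.2, 4.7]
width: 0.0152
grasp_force: 29.9
```

arm_command:
  moves:
    - [[0,0,0],[0.8,0,0],0]
    - [[0,0,0],[1.6,0,0],0]

```text
clock: 9.93
eef_pos: [0.5078, 0.0505, 0.0456]
ee_rot: [[0.961, 0.276, -0.002], [0.276, -0.961, -0.0], [-0.002, -0.0, -1.0]]
force: [-7.6, -2.8, 8.7]
width: 0.015
grasp_force: 29.9
```

arm_command:
  moves:
    - [[0,0,0],[0.3,0,0],0]
    - [[0,0,0],[0.3,0,0],0]

```text
clock: 10.18
eef_pos: [0.5079, 0.0506, 0.0456]
ee_rot: [[0.961, 0.276, -0.002], [0.276, -0.961, -0.0], [-0.002, -0.0, -1.0]]
force: [-7.4, -3.0, 7.9]
width: 0.015
grasp_force: 29.9
```

```bash
python3 - <<'E'
from h import *
s=sensors.get_state(); print(s["eef_pos"],s["force"],s["wrist_torque"])
p=optics.get_image("scene"); save(p,"s4.png",(290,160,390,260),6)
for o in finder.trace("strip",p)[:1]:
    P=pts(p,o["pixels"]); print(o["score"],o["rect"],len(P),P.mean(0),np.percentile(P,[2,98],axis=0))
E
```

```text
[0.50785765 0.05056015 0.04564576] [-7.43150714 -3.0371594   7.86049356] [-0.4100712   1.14362428  0.03195592]
0.61 [315.1, 196.4, 342.1, 225.8] 240 [0.54988241 0.06036761 0.05027159] [[0.49230386 0.04563401 0.00434397]
 [0.59691282 0.07842082 0.08137821]]
```

View pics/s4.png

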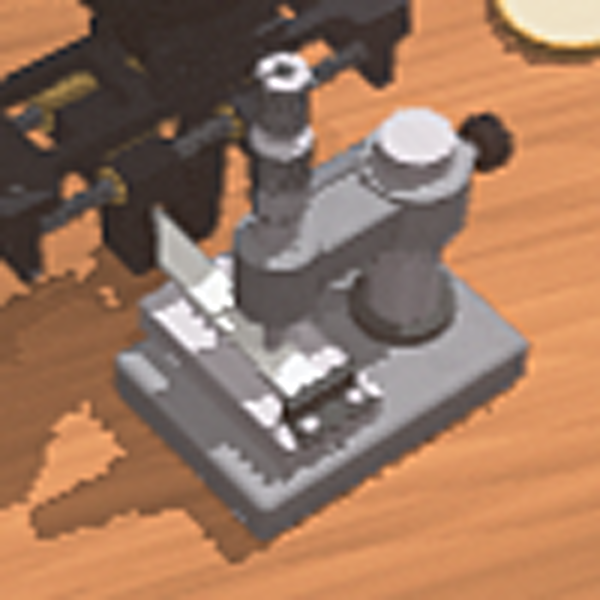

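arm_command:
  moves:
    - [[0,0,0],[0,0,-0.2],0.4]
    - [[0,0,0],[0,0,-0.2],0.4]
    - [[0,0,0],[0,0,-0.2],0.4]
    - [[0,0,0],[0,0,-10],0.4]
    - [[0,0,0],[-10,0,-50],0.4]

```text
clock: 10.9
eef_pos: [0.4983, 0.0481, 0.0954]
ee_rot: [[0.961, 0.276, -0.003], [0.276, -0.961, 0.0], [-0.003, -0.001, -1.0]]
force: [0.4, 0.0, 0.8]
width: 0.0353
grasp_force: 0.0
```

arm_command:
  moves:
    - [[0,0,0],[-30,0,-60],0.4]
    - [[0,0,0],[-60,0,-120],0.4]
    - [[0,0,0],[-60,0,-150],0.4]
    - [[0,0,0],[-60,0,-150],0.4]

```text
clock: 11.4
eef_pos: [0.442, 0.0312, 0.2487]
ee_rot: [[0.961, 0.276, 0.006], [0.276, -0.961, -0.001], [0.006, 0.003, -1.0]]
force: [0.3, 0.3, -0.4]
width: 0.0351
grasp_force: 0.0
```

```bash
python3 - <<'E'
from h import *
p=optics.get_image("scene"); save(p,"s5.png",(300,160,380,240),7)
st=sensors.get_state(); print(st["eef_pos"],st["joints"],st["force"])
for n in("scene","top"):
  p=optics.get_image(n)
  for o in finder.trace("strip",p)[:2]:
    P=pts(p,o["pixels"]); Q=P[(P[:,2]>.043)&(P[:,2]<.056)]
    if len(Q)<20: continue
    a=np.radians(YAW); X=(Q[:,:2]-MIC)@np.array([[np.cos(a),-np.sin(a)],[np.sin(a),np.cos(a)]])*1e3
    print(n,o["score"],o["rect"],len(Q),"mic x",np.percentile(X[:,0],[1,50,99]).round(1),"y",np.percentile(X[:,1],[2,50,98]).round(1),"z",np.median(Q[:,2]).round(4), "slope",np.polyfit(X[:,0],X[:,1],1).round(3))
E
```

```text
[0.44148908 0.03138394 0.24665294] [-1.94953163e-01  1.21603655e-01  1.71602850e+00  6.25635581e-05
  1.30131089e+00  1.09621860e+00] [-0.6854682   0.21431393  0.11246787]
scene 0.55 [308.8, 192.2, 342.2, 226.0] 274 mic x [-99.  -41.6  19.7] y [-9.3 -2.7  7.3] z 0.0508 slope [-0.028 -3.245]
top 0.62 [294.6, 211.1, 305.9, 227.2] 87 mic x [-57.4 -36.  -14.9] y [-5.5  0.7  7.4] z 0.0495 slope [0.019 1.568]
```

View pics/s5.png

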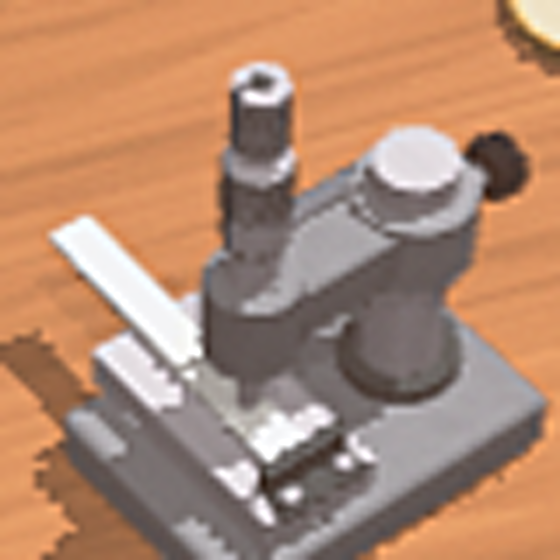

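```bash
python3 -c "
from h import *
go(*mic(0),.235,YAW)"
```

```text
t 11.65 turn [-0.1  0.1  0. ] shift [142.    0.3   9.2] j6 1.1
```

arm_command:
  moves:
    - [[0,0,-10],[30,0,2],0.4]
    - [[0,0,-20],[80,0,5],0.4]
    - [[0,0,-30],[130,0,7],0.4]
    - [[0,0,-40],[142,0,7],0.4]
    - [[0,0,-50],[142,0,7],0.4]

```text
clock: 12.28
eef_pos: [0.5783, 0.071, 0.2366]
ee_rot: [[0.401, 0.916, -0.003], [0.916, -0.401, 0.0], [-0.001, -0.003, -1.0]]
force: [-0.2, 0.1, 0.6]
width: 0.0351
grasp_force: 0.0
```

arm_command:
  moves:
    - [[0,0,-10],[0,0,0],0.4]
    - [[0,0,-20],[0,0,0],0.4]
    - [[0,0,-30],[0,0,0],0.4]
    - [[0,0,-40],[0,0,0],0.4]
    - [[0,0,-50],[0,0,0],0.4]

```text
clock: 12.9
eef_pos: [0.5776, 0.0707, 0.2373]
ee_rot: [[-0.444, 0.896, -0.002], [0.896, 0.444, 0.0], [0.001, -0.002, -1.0]]
force: [-0.1, 0.6, 0.2]
width: 0.0353
grasp_force: 0.0
```

arm_command:
  moves:
    - [[0,0,-10],[0,0,0],0.4]
    - [[0,0,-20],[0,0,0],0.4]
    - [[0,0,-30],[0,0,0],0.4]
    - [[0,0,-40],[0,0,0],0.4]
    - [[0,0,-50],[0,0,0],0.4]

```text
clock: 13.52
eef_pos: [0.5776, 0.0707, 0.2373]
ee_rot: [[-0.972, 0.236, -0.002], [0.236, 0.972, 0.0], [0.002, -0.0, -1.0]]
force: [-0.4, 0.5, 0.0]
width: 0.0354
grasp_force: 0.0
```

arm_command:
  moves:
    - [[0,0,-10],[0,0,0],0.4]
    - [[0,0,-20],[0,0,0],0.4]
    - [[0,0,-30],[0,0,0],0.4]
    - [[0,0,-40],[0,0,0],0.4]
    - [[0,0,-45],[0,0,0],0.4]

```text
clock: 14.15
eef_pos: [0.5776, 0.0707, 0.2373]
ee_rot: [[-0.855, -0.519, -0.002], [-0.519, 0.855, 0.0], [0.002, 0.001, -1.0]]
force: [-0.2, 0.2, -0.1]
width: 0.0354
grasp_force: 0.0
```

```bash
python3 - <<'E'
from h import *
s=sensors.get_state(); yaw=np.degrees(np.arctan2(s["ee_rot"][1,0],s["ee_rot"][0,0])); print(yaw,s["joints"],s["eef_pos"],s["wrist_torque"])
go(*mic(0),.235,yaw)
E
```

```text
-148.74774354459933 [-7.94004523e-02  4.41773133e-01  1.31772215e+00  6.54869406e-06
  1.38443651e+00 -2.19565147e+00] [0.57762545 0.07070882 0.23731888] [ 0.10430334 -0.14939803  0.03501473]
t 14.15 turn [ 0.1 -0.1 -0. ] shift [ 0.2 -0.1  2.3] j6 -2.2
```

arm_command:
  moves:
    - [[0,0,0],[0,0,20],0.4]
    - [[0,0,0],[0,0,40],0.4]
    - [[0,0,0],[0,0,52],0.4]
    - [[0,0,0],[0,0,60],0.4]
    - [[0,0,0],[0,0,60.5],0.24]

```text
clock: 14.78
eef_pos: [0.5778, 0.0706, 0.1778]
ee_rot: [[-0.857, -0.515, -0.001], [-0.515, 0.857, 0.0], [0.001, 0.0, -1.0]]
force: [-0.4, 0.9, 0.0]
width: 0.0275
grasp_force: 0.0
```

arm_command:
  moves:
    - [[0,0,0],[0,0,0],0.235]
    - [[0,0,0],[0,0,0],0.23]

```text
clock: 15.02
eef_pos: [0.578, 0.0706, 0.1787]
ee_rot: [[-0.857, -0.515, 0.001], [-0.515, 0.857, -0.0], [-0.001, -0.001, -1.0]]
force: [0.4, -0.5, -0.7]
width: 0.0203
grasp_force: 0.0
```

arm_command:
  moves:
    - [[0,0,0],[0,0,2],0.22]
    - [[0,0,0],[0,0,2],0.21]
    - [[0,0,0],[0,0,2],0.0]
    - [[0,0,0],[0,0,2],0.0]

```text
clock: 15.52
eef_pos: [0.5779, 0.0704, 0.1761]
ee_rot: [[-0.857, -0.515, 0.0], [-0.515, 0.857, -0.0], [-0.0, -0.0, -1.0]]
force: [1.4, -1.5, -1.4]
width: 0.0172
grasp_force: 30.0
```

```bash
python3 - <<'E'
from h import *
s=sensors.get_state(); print(s["eef_pos"],s["width"],s["grasp_force"],s["force"].round(2),s["wrist_torque"].round(3))
E
```

```text
[0.57789457 0.07040866 0.17614078] 0.017165276653440992 29.996819458901882 [ 1.41 -1.5  -1.4 ] [-0.196 -0.262  0.023]
```

arm_command:
  moves:
    - [[0,0,6],[0,0,0],0]
    - [[0,0,12],[0,0,0],0]
    - [[0,0,18],[0,0,0],0]
    - [[0,0,24],[0,0,0],0]
    - [[0,0,30],[0,0,0],0]

```text
clock: 16.15
eef_pos: [0.578, 0.0699, 0.1761]
ee_rot: [[-1.0, -0.014, 0.0], [-0.014, 1.0, -0.001], [-0.0, -0.001, -1.0]]
force: [3.0, -5.2, -2.1]
width: 0.0168
grasp_force: 30.0
```

```bash
cat > t.py <<'E'
from h import *
T=[];E=[]
for i in range(6):
    s=sensors.get_state(); T.append(s["wrist_torque"][2]); E.append(s["effort"][5])
    if i<5: optics.get_image("scene")
print(s["clock"],"tz",np.round(T,4),"e6",np.round(E,4),"j6",s["joints"][5].round(3),s["force"].round(1),s["width"].round(4))
E
python3 t.py
```

```text
Traceback (most recent call last):
  File "t.py", line 6, in <module>
    print(s["clock"],"tz",np.round(T,4),"e6",np.round(E,4),"j6",s["joints"][5].round(3),s["force"].round(1),s["width"].round(4))
                                                                                                            ^^^^^^^^^^^^^^^^
AttributeError: 'float' object has no attribute 'round'
```

```bash
sed -i 's/,s\["width"\].round(4))/,s["width"])/' t.py; python3 t.py
```

```text
16.65 tz [ 0.0342  0.0257 -0.0025  0.0423  0.0377 -0.0288] e6 [-0.0011 -0.0121 -0.0143 -0.0147 -0.0147 -0.0147] j6 -1.67 [ 2.2 -5.6 -2.4] 0.01725673452859067
```

arm_command:
  moves:
    - [[0,0,6],[-0.2,-0.6,0],0]
    - [[0,0,12],[-0.2,-0.6,0],0]
    - [[0,0,18],[-0.2,-0.6,0],0]
    - [[0,0,24],[-0.2,-0.6,0],0]
    - [[0,0,30],[-0.2,-0.6,0],0]

```text
clock: 17.27
eef_pos: [0.578, 0.0694, 0.1761]
ee_rot: [[-0.874, 0.486, -0.0], [0.486, 0.874, -0.001], [-0.0, -0.001, -1.0]]
force: [0.7, -5.3, -0.7]
width: 0.017
grasp_force: 30.0
```

```bash
cat > u.py <<'E'
from h import *
s=sensors.get_state(); print(s["clock"],"tau",s["wrist_torque"].round(3),"eff",s["effort"].round(4)[3:],"j",s["joints"].round(3),"qd6",s["qd"][5].round(3),s["force"].round(1),s["eef_pos"].round(4))
E
python3 u.py
```

```text
17.275 tau [-0.884 -0.178  0.035] eff [ 1.2453  0.2676 -1.0856] j [-8.100e-02  4.900e-01  1.408e+00 -1.000e-03  1.244e+00 -1.144e+00] qd6 0.831 [ 0.7 -5.3 -0.7] [0.578  0.0694 0.1761]
```

arm_command:
  moves:
    - [[0,0,0],[-0.4,-0.7,0],0]
    - [[0,0,0],[-0.4,-0.7,0],0]
    - [[0,0,0],[-0.4,-0.7,0],0]

```text
clock: 17.65
eef_pos: [0.578, 0.0692, 0.1761]
ee_rot: [[-0.876, 0.483, -0.0], [0.483, 0.876, -0.0], [0.0, -0.0, -1.0]]
force: [0.3, -3.1, -1.8]
width: 0.0174
grasp_force: 30.0
```

```bash
python3 u.py
```

```text
17.65 tau [-0.381 -0.243  0.003] eff [ 0.5779  0.271  -0.0028] j [-0.082  0.49   1.408 -0.     1.244 -1.148] qd6 0.007 [ 0.3 -3.1 -1.8] [0.578  0.0692 0.1761]
```

arm_command:
  moves:
    - [[0,0,8],[-0.4,-0.7,0],0]
    - [[0,0,16],[-0.4,-0.7,0],0]
    - [[0,0,24],[-0.4,-0.7,0],0]
    - [[0,0,24],[-0.4,-0.7,0],0]
    - [[0,0,24],[-0.4,-0.7,0],0]

```text
clock: 18.27
eef_pos: [0.5778, 0.0687, 0.1761]
ee_rot: [[-0.605, 0.796, -0.001], [0.796, 0.605, 0.0], [0.001, -0.0, -1.0]]
force: [-1.4, 0.1, 0.2]
width: 0.017
grasp_force: 30.0
```

```bash
python3 t.py
```

```text
18.525 tz [0.0034 0.0382 0.0363 0.0236 0.0065 0.0249] e6 [ 0.0294  0.0027 -0.0059 -0.0044 -0.      0.0044] j6 -0.73 [-2.3  0.5  0.5] 0.017060912308862624
```

arm_command:
  moves:
    - [[0,0,2],[0,0,0],0]
    - [[0,0,4],[0,0,0],0]
    - [[0,0,6],[0,0,0],0]
    - [[0,0,8],[0,0,0],0]
    - [[0,0,10],[0,0,0],0]

```text
clock: 19.15
eef_pos: [0.5778, 0.0685, 0.1761]
ee_rot: [[-0.452, 0.892, -0.001], [0.892, 0.452, 0.0], [0.0, -0.001, -1.0]]
force: [-4.5, 1.0, 1.1]
width: 0.0171
grasp_force: 30.0
```

```bash
python3 u.py
```

```text
19.15 tau [0.149 0.753 0.074] eff [-0.11   -1.2383 -0.3457] j [-0.083  0.49   1.408 -0.     1.244 -0.553] qd6 0.278 [-4.5  1.   1.1] [0.5778 0.0685 0.1761]
```

arm_command:
  moves:
    - [[0,0,2],[0,0,0],0]
    - [[0,0,4],[0,0,0],0]
    - [[0,0,6],[0,0,0],0]
    - [[0,0,8],[0,0,0],0]
    - [[0,0,10],[0,0,0],0]

```text
clock: 19.77
eef_pos: [0.5776, 0.0684, 0.1761]
ee_rot: [[-0.291, 0.957, -0.001], [0.957, 0.291, -0.0], [0.0, -0.001, -1.0]]
force: [-5.9, 1.1, 1.8]
width: 0.0171
grasp_force: 30.0
```

```bash
python3 u.py
```

```text
19.775 tau [0.105 0.938 0.011] eff [ 0.0067 -1.4898 -0.3438] j [-0.083  0.489  1.408 -0.     1.245 -0.378] qd6 0.278 [-5.9  1.1  1.8] [0.5776 0.0684 0.1761]
```

arm_command:
  moves:
    - [[0,0,2],[0,0,0],0]
    - [[0,0,4],[0,0,0],0]
    - [[0,0,6],[0,0,0],0]
    - [[0,0,8],[0,0,0],0]
    - [[0,0,10],[0,0,0],0]

```text
clock: 20.4
eef_pos: [0.5775, 0.0684, 0.1761]
ee_rot: [[-0.12, 0.993, -0.002], [0.993, 0.12, -0.0], [0.0, -0.002, -1.0]]
force: [-6.9, 0.7, 1.5]
width: 0.0172
grasp_force: 30.0
```

```bash
python3 u.py
```

```text
20.4 tau [0.021 1.109 0.03 ] eff [ 0.0844 -1.7512 -0.3421] j [-0.083  0.489  1.409 -0.     1.245 -0.204] qd6 0.276 [-6.9  0.7  1.5] [0.5775 0.0684 0.1761]
```

arm_command:
  moves:
    - [[0,0,2],[0,0,0],0]
    - [[0,0,4],[0,0,0],0]
    - [[0,0,6],[0,0,0],0]
    - [[0,0,8],[0,0,0],0]
    - [[0,0,10],[0,0,0],0]

```text
clock: 21.02
eef_pos: [0.5773, 0.0684, 0.1761]
ee_rot: [[0.054, 0.999, -0.002], [0.999, -0.054, -0.0], [-0.0, -0.002, -1.0]]
force: [-8.0, 1.1, 3.0]
width: 0.0169
grasp_force: 30.0
```

```bash
python3 u.py
```

```text
21.025 tau [0.074 1.227 0.052] eff [ 0.1256 -2.0109 -0.3287] j [-0.083  0.489  1.409 -0.     1.246 -0.029] qd6 0.279 [-8.   1.1  3. ] [0.5773 0.0684 0.1761]
```

arm_command:
  moves:
    - [[0,0,0],[0,-0.5,0],0]
    - [[0,0,0],[0,-1,0],0]
    - [[0,0,0],[0,-1,0],0]

```text
clock: 21.4
eef_pos: [0.5771, 0.0684, 0.1761]
ee_rot: [[0.052, 0.999, 0.0], [0.999, -0.052, -0.0], [-0.0, 0.0, -1.0]]
force: [-3.5, 0.6, -0.8]
width: 0.0169
grasp_force: 30.0
```

```bash
python3 u.py
```

```text
21.4 tau [ 0.012  0.477 -0.03 ] eff [ 0.0473 -0.8308  0.0046] j [-0.084  0.488  1.411 -0.     1.242 -0.031] qd6 -0.005 [-3.5  0.6 -0.8] [0.5771 0.0684 0.1761]
```

arm_command:
  moves:
    - [[0,0,2],[0,0,0],0]
    - [[0,0,4],[0,0,0],0]
    - [[0,0,6],[0,0,0],0]
    - [[0,0,8],[0,0,0],0]
    - [[0,0,10],[0,0,0],0]

```text
clock: 22.02
eef_pos: [0.5769, 0.0684, 0.1761]
ee_rot: [[0.227, 0.974, -0.0], [0.974, -0.227, -0.0], [-0.0, -0.0, -1.0]]
force: [-4.4, 0.1, -0.5]
width: 0.0169
grasp_force: 30.0
```

```bash
python3 u.py
```

```text
22.025 tau [-0.093  0.719  0.048] eff [ 0.2132 -1.1579 -0.3195] j [-0.083  0.488  1.412 -0.     1.243  0.145] qd6 0.274 [-4.4  0.1 -0.5] [0.5769 0.0684 0.1761]
```

arm_command:
  moves:
    - [[0,0,2],[0,0,0],0]
    - [[0,0,4],[0,0,0],0]
    - [[0,0,6],[0,0,0],0]
    - [[0,0,8],[0,0,0],0]
    - [[0,0,10],[0,0,0],0]

```text
clock: 22.65
eef_pos: [0.5768, 0.0685, 0.1761]
ee_rot: [[0.392, 0.92, -0.001], [0.92, -0.392, 0.0], [-0.0, -0.001, -1.0]]
force: [-6.4, -0.9, 1.0]
width: 0.017
grasp_force: 30.0
```

```bash
python3 u.py
```

```text
22.65 tau [-0.05   0.938  0.   ] eff [ 0.1952 -1.4538 -0.3194] j [-0.083  0.487  1.412 -0.     1.243  0.32 ] qd6 0.274 [-6.4 -0.9  1. ] [0.5768 0.0685 0.1761]
```

arm_command:
  moves:
    - [[0,0,5],[-0.3,-0.7,0],0]
    - [[0,0,11],[-0.3,-0.7,0],0]
    - [[0,0,17],[-0.3,-0.7,0],0]
    - [[0,0,23],[-0.3,-0.7,0],0]
    - [[0,0,28],[-0.3,-0.7,0],0]

```text
clock: 23.28
eef_pos: [0.5762, 0.0688, 0.1761]
ee_rot: [[0.779, 0.626, -0.0], [0.626, -0.779, 0.001], [0.0, -0.001, -1.0]]
force: [-4.3, 1.5, -0.1]
width: 0.017
grasp_force: 30.0
```

```bash
python3 u.py
```

```text
23.275 tau [0.221 0.682 0.082] eff [-0.2166 -1.1745 -0.8008] j [-8.300e-02  4.860e-01  1.414e+00  1.000e-03  1.242e+00  8.100e-01] qd6 0.687 [-4.3  1.5 -0.1] [0.5762 0.0688 0.1761]
```

arm_command:
  moves:
    - [[0,0,2],[0,0,0],0]
    - [[0,0,4],[0,0,0],0]
    - [[0,0,6],[0,0,0],0]
    - [[0,0,8],[0,0,0],0]
    - [[0,0,10],[0,0,0],0]

```text
clock: 23.9
eef_pos: [0.5761, 0.0689, 0.1761]
ee_rot: [[0.875, 0.484, -0.0], [0.484, -0.875, 0.001], [0.0, -0.001, -1.0]]
force: [-5.1, 3.0, -0.2]
width: 0.0172
grasp_force: 30.0
```

```bash
python3 u.py
```

```text
23.9 tau [0.411 0.817 0.048] eff [-0.4977 -1.3199 -0.3201] j [-8.300e-02  4.860e-01  1.414e+00  1.000e-03  1.242e+00  9.820e-01] qd6 0.278 [-5.1  3.  -0.2] [0.5761 0.0689 0.1761]
```

arm_command:
  moves:
    - [[0,0,7],[-0.5,-0.4,0],0]
    - [[0,0,14],[-0.5,-0.4,0],0]
    - [[0,0,21],[-0.5,-0.4,0],0]
    - [[0,0,28],[-0.5,-0.4,0],0]
    - [[0,0,34],[-0.5,-0.4,0],0]

```text
clock: 24.52
eef_pos: [0.5758, 0.0694, 0.1761]
ee_rot: [[0.996, -0.09, 0.001], [-0.09, -0.996, 0.002], [0.001, -0.002, -1.0]]
force: [-3.6, 5.6, -1.8]
width: 0.0168
grasp_force: 30.0
```

arm_command:
  moves:
    - [[0,0,0],[0,0,0],0]
    - [[0,0,0],[0,0,0],0.4]
    - [[0,0,0],[0,0,0],0.4]
    - [[0,0,0],[0,0,0],0.4]

```text
clock: 25.02
eef_pos: [0.576, 0.0683, 0.1764]
ee_rot: [[0.996, -0.087, 0.001], [-0.087, -0.996, -0.0], [0.001, 0.0, -1.0]]
force: [1.3, 0.5, 0.9]
width: 0.0353
grasp_force: 0.0
```

```bash
python3 u.py
```

```text
25.025 tau [0.049 0.019 0.058] eff [ 0.0115 -0.0902 -0.0004] j [-0.084  0.485  1.415 -0.     1.241  1.574] qd6 0.001 [1.3 0.5 0.9] [0.576  0.0683 0.1764]
```

arm_command:
  moves:
    - [[0,0,0],[0,0,-10],0.4]
    - [[0,0,0],[0,0,-35],0.4]
    - [[0,0,0],[0,0,-80],0.4]
    - [[0,0,0],[0,0,-100],0.4]

```text
clock: 25.52
eef_pos: [0.5762, 0.0685, 0.2795]
ee_rot: [[0.996, -0.087, 0.004], [-0.087, -0.996, -0.0], [0.004, 0.0, -1.0]]
force: [-0.6, 0.3, -0.8]
width: 0.0353
grasp_force: 0.0
```

arm_command:
  moves:
    - [[0,0,0],[-50,50,0],0.4]
    - [[0,0,0],[-100,100,0],0.4]
    - [[0,0,0],[-100,100,0],0.4]
    - [[0,0,0],[-100,100,0],0.4]

```text
clock: 26.02
eef_pos: [0.4676, -0.0228, 0.2771]
ee_rot: [[0.996, -0.088, 0.002], [-0.088, -0.996, -0.0], [0.002, 0.0, -1.0]]
force: [0.0, 0.4, 0.3]
width: 0.035
grasp_force: 0.0
```

```bash
python3 u.py; python3 - <<'E'
from h import *
p=optics.get_image("scene"); save(p,"s6.png",(300,160,380,240),7)
for n in("scene","top"):
  p=optics.get_image(n)
  for o in finder.trace("strip",p)[:2]:
    P=pts(p,o["pixels"]); Q=P[(P[:,2]>.043)&(P[:,2]<.056)]
    if len(Q)<20: continue
    a=np.radians(YAW); X=(Q[:,:2]-MIC)@np.array([[np.cos(a),-np.sin(a)],[np.sin(a),np.cos(a)]])*1e3
    print(n,o["score"],o["rect"],len(Q),"mic x",np.percentile(X[:,0],[1,50,99]).round(1),"y",np.percentile(X[:,1],[2,50,98]).round(1),"z",np.median(Q[:,2]).round(4))
E
```

```text
26.025 tau [ 0.048 -0.039 -0.023] eff [-0.0656 -0.0238 -0.1801] j [-0.3    0.158  1.594  0.     1.388  1.359] qd6 0.015 [0.  0.4 0.3] [ 0.4676 -0.0228  0.2771]
scene 0.82 [307.5, 194.3, 341.4, 227.3] 265 mic x [-99.6 -44.2  19.3] y [-9.4 -2.2  7.4] z 0.0505
top 0.52 [296.0, 210.2, 305.5, 220.4] 54 mic x [-38.6 -26.2 -14.4] y [-6.8  0.5  7.7] z 0.0491
top 0.21 [255.4, 186.1, 310.8, 232.3] 168 mic x [-32.3  10.6  40.1] y [-21.4  -3.3  21.9] z 0.0461
```

View pics/s6.png

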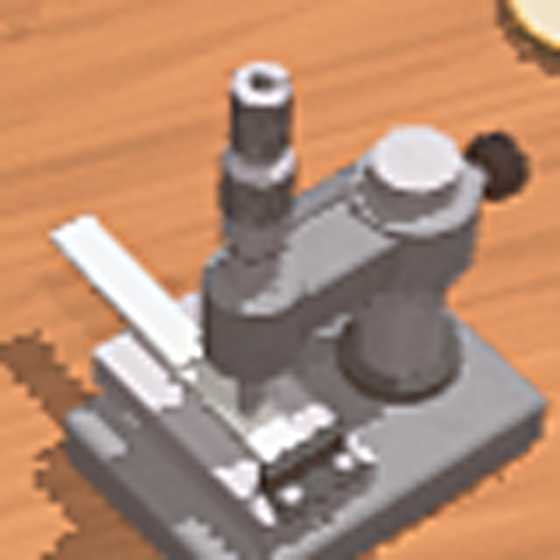

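The picture shows the strip unmoved, its end at the stop (about pixel (265, 465) in the crop). The spindle tip is now down on it, at about (255, 412) compared with 395 before.

```bash
python3 -c "
from h import *
print(r.hand_in())"
```

```text
the job is handed in; nothing more can be done
None
```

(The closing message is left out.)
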